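# Drive a taper arbor out of its sleeve and seat it in the spindle

## Task

The taper-shank arbor is stuck in the slotted sleeve stand: drive the wooden-handled steel drift through the sleeve's slot until the arbor jumps up, without touching the arbor while it is stuck, then pull the drift out again and lay it on the bench. Move the freed arbor to the other stand, the spindle, turning it under a light push until its tang drops into the hidden drive slot, then push it fully home, flange flat on the spindle's face, and let go. Leave the other things on the bench where they are.

Things in the scene. Friction and masses are not known exactly. Their poses are not given: they have to be found in the camera images.
- sleeve: Fixed slotted stand: bright steel tube, 64 mm diameter, top face 104 mm above the bench, on a dark base block 66 mm (along its x) x 120 mm (y) x 30 mm high. Origin on the bench under the tube's axis, z up. A slot for the drift runs through the tube along x, open at both ends: 16 mm wide, floor (= top of base block) 30 mm, roof 54 mm above the bench. Base and tube end 33 mm from the axis along x.
- slot_floor (a point): Middle of the slot's floor, on the sleeve's axis, 30 mm above the bench; axes as the sleeve stand. The arbor's tang hangs 12 mm above this point while the arbor is stuck. The drift, underside on the floor, may be driven along x from either end, with 5 to 15 N. It meets the tang with its nose about 30 mm beyond the axis; with the nose 80 mm beyond it has lifted the arbor about 8 mm.
- sleeve_face (a point): Centre of the sleeve's top face, 104 mm above the bench; axes as those of the sleeve stand. At the start the arbor's origin lies here, held by sprung balls against some 20 N. Raised 5 mm or more, the arbor is loose, stays up on its own and lifts out with a few newtons.
- spindle: Fixed stand without visible slot: dark base plate 110 mm (along its x) x 130 mm (y), grey housing 88 mm diameter up to 70 mm, bright steel nose 68 mm diameter, top face 120 mm above the bench; a small dark knob on the housing's +y side, up to 83 mm from the axis and 53 mm high. Origin on the bench under the axis, z up. Open taper bore: 31.4 mm wide at the mouth, 21.6 mm at 50 mm depth.
- spindle_face (a point): Centre of the spindle's top face, 120 mm above the bench; axes as the spindle. The arbor is home when its origin lies here. Going in, sprung balls resist with 2 to 6 N over the last 25 mm, then snap into its groove.
- drive_level (a point): Point on the spindle's axis 53 mm below its face: top of the hidden, braked drive slot for the tang, 10 mm wide. The slot's direction is unknown: -0.7 to +0.7 rad about z from the spindle's x axis; it yields only to over 2 N m. With the tang (arbor's x) out of line the arbor stops on the slot's shoulders, 11 mm short of home; within about 0.12 rad (half a turn is the same) it can go on down.
- arbor: Loose taper arbor, 0.25 kg. Origin on its axis in the underside of its flange, z up away from the shank. Below: taper shank 50 mm long, 30 mm diameter at the flange, 20 mm at the end, then a flat tang 17 mm wide along x, 8 mm thick along y, ending 64 mm below the origin. Above: flange 50 mm diameter, 6 mm thick, then the head. At the start its x lies within 0.2 rad of the slot.
- arbor_grip (a point): Point on the arbor's axis 30 mm above its origin, in the middle of the dark head (6 to 48 mm above the origin, 44 mm diameter, two flats 32 mm apart looking to +y and -y); axes as the arbor. Grip here from above, fingers closing along y. A stub on the head ends 63 mm above the arbor's origin.
- drift: Loose drift, a flat steel wedge with a wooden handle, 0.2 kg, lying on its flat underside. Origin on the underside below the middle of the handle; x points to the nose, z up. Handle 56 mm long (x), 18 mm wide, 36 mm high: grip from above, fingers closing along y. Blade 10 mm wide, nose at x = 180 mm: 7 mm high there, rising evenly to 21.4 mm at 90 mm behind the nose, then level.
- drift_nose (a point): Underside of the very nose of the drift; axes as those of the drift.
- tape_measure: Yellow tape measure, 68x80x38 mm, a bystander; origin under its centre.
- duct_tape: Small black roll of tape, 55x53x19 mm, a bystander; origin under its centre.
- screw_box: Small screw carton, 60x100x45 mm, a bystander; origin under its centre.
- pliers: Pliers with red handles, 188x51x14 mm, a bystander; origin under its centre.
Things that resemble listed ones, but are neither listed nor needed, are in the scene too. What is shaped like the arbor but blue is not meant.

How it is judged:
By the outcome, as a careful person would: the job done as asked, in the order asked, and still so for the second after the job is handed in, with the robot touching nothing.
It also fails if it takes over 72 s, if anything falls off the work surface, if the arm or the gripper's body presses on something with over 40 N, if the wrist force passes 120 N, or if a joint passes its speed limit or range.

## Robot

A 6-joint arm with a two-finger parallel gripper is mounted at the origin on a cart in front of the work surface, level with it; the furniture and walls round the work are solid. World frame = base frame: x ahead of the robot, y to its left, z up, the work surface at z = 0. Lengths are in m, angles in rad, forces in N, time in s.
With the tool pointing down it reaches from about 0.3 to 0.775 m from the base axis. Payload 14.6 kg.
Tool frame: the origin (TCP) lies midway between the tips of the shut fingers; the grasp point (between the pads) lies 19 mm behind it; z points along the fingers, y is the line along which they close (so a half turn about z gives the same grasp; the last joint's range is limited). The gripper opens to 94 mm and grips with 3 to 60 N. Pads are 16 mm wide; open, the fingers measure 119 mm over their backs; the gripper's body (75 mm by 177 mm) begins 78 mm behind the grasp point.
Start: joints at [1.189, 0.3, 1.521, -0, 1.321, -0.067], TCP at [0.17, 0.523, 0.205] pointing down, gripper open.
Joint ranges: [-3.03, 3.03], [-0.79, 2.21], [0.23, 2.52], [-1.04, 4.18], [0, 3.07], [-2.55, 2.55]. Speed limits (rad/s): [2.22, 2.22, 2.57, 3.14, 3.14, 3.14].

## Interface

Orientations are given as a unit quaternion [w, x, y, z].
In Python, from plant import ctrl gives the robot as it stands. The module is installed in compiled form; this text tells all that it offers.
- The arm moves only by the tool move_arm, never from a script. Its argument "moves" is a list of rows, each an object with "claw": the opening, from 0 (shut) to 1 (fully open); "travel": the shift along the tool's x, y, z scaled (see below), a list of three; "twist": the turn about the tool's z scaled (see below). A call has 1 to 8 rows; each row shifts and turns the commanded pose from where the row before left it, along the tool's axes as they then stand; what a row does not reach is not made up. The controller multiplies each number of a shift by 6 cm and each number of a turn by 5 degrees. A row lasts 1/8 s, in which the tool goes at most 62.5 mm and 10.7 degrees, less where a joint would pass 70% of its speed; a pose out of reach is approached as far as the arm can. A call with a number of a shift or a turn outside -1 to 1 is refused whole. A call with a gripper value outside its range is refused whole. The fingers move at their own pace and stop on an object; the grip force is fixed at half the most. Time passes only in rows, so rows that do not move let the fingers close. It gives the time, the measured TCP pose, the force, the opening and the grip force at its end, in the units of the state.
- ctrl.get_obs(): the state, without advancing time (a new reading comes with each control period).
- ctrl.snapshot(name): name is "scene" or "top"; returns a dict with "color" (480x640x3 uint8, red, green, blue), "z_map" (480x640 float32, m along the optical axis (not along the pixel's ray), 0 where there is no reading), "K" (3x3 intrinsics, pixels), "k1" (the pictures are not rectified: a ray, as slopes to the right and down, at radius r is drawn at 1 + k1 r^2 times it, then the intrinsics apply), "position" and "orientation" of the camera in the world. Camera axes: x right, y down, z forward; pixel columns grow to the right and rows downward; lengths in m; the calibration is good to about 2 mm. A picture is of the moment at which its call begins.
- ctrl.finish_job(): hands the job in; it is judged then, once.
Trained networks look in the newest picture that a camera, given by its name, has taken for a name from the list of things; names that differ only in an ending like _2 or _b are one class to them, and where a whole thing is asked for, a point or a joint stands for the part that bears it (a point fixed in the world has none). Each returns a list of dicts, best first, with "p" (0 to 1); they miss things now and then, are a little off and sometimes report something else, mostly with a low value. They report only what shows in the picture. A call takes as long as a camera call. They do not tell look-alikes from the thing itself.
- ctrl.masks_of(camera, name): "pixels" (480x640 bool, what is visible of it) and "bbox" ([left, top, right, bottom] in pixels, round what is visible of it).
- ctrl.spot_point(camera, name): "location" ([column, row] in pixels: a listed point, or the origin of a listed thing).
The state is a dict: "t": time; "q": joint angles; "qvel": joint speeds; "joint_torque": joint torques, N m; "eef_pos": TCP position; "tool_rot": TCP orientation; "contact_force": force on the tool from outside, world axes, zero at the start; "moment": the same for the moment, N m; "opening": finger opening in m; "grip_force": force on a finger pad.
Only numpy, scipy, OpenCV 4.12 (cv2) and the standard library are available. Lean on these libraries where they do the work, as an engineer would, in place of code of your own. Each camera call takes 0.05 s, during which the arm holds its last target. There are 200 camera calls.

## Working session

There is one attempt and no reset: what is moved stays moved. The work goes in short steps, Python scripts to look and compute and a tool call to move; the robot and the scene stay as the last step left them, time stands still between calls to the robot, and variables do not carry over. Pictures are saved under pics/ and viewed, at most 10 in all, crops included, and the job is handed in when it is done.

Besides the shell and the picture viewer there is one more tool, called after "Emit:" by a JSON object that holds its "fn" and its "kwargs", one argument or row to a line. move_arm: Moves the arm, as the interface text tells. Its arguments: {"type":"object","properties":{"moves":{"type":"array"}},"required":["moves"]}

```bash
mkdir -p pics
cat > h.py <<'E'
import numpy as np, cv2
from plant import ctrl
from scipy.spatial.transform import Rotation as R
def rot(q): return R.from_quat([q[1],q[2],q[3],q[0]]).as_matrix()
def cloud(s):
    K=s["K"]; v,u=np.mgrid[0:480,0:640]
    D=np.array([s["k1"],0,0,0,0],float)
    p=cv2.undistortPoints(np.stack([u.ravel(),v.ravel()],1).astype(np.float32)[:,None],np.array(K,float),D)[:,0].reshape(480,640,2)
    z=s["z_map"]; P=np.dstack([p[...,0]*z,p[...,1]*z,z])
    W=P@rot(s["orientation"]).T+s["position"]; W[z==0]=np.nan
    return W
def ray(s,uv,h):
    p=cv2.undistortPoints(np.array([[uv]],np.float32),np.array(s["K"],float),np.array([s["k1"],0,0,0,0],float))[0,0]
    d=rot(s["orientation"])@[p[0],p[1],1]; o=np.array(s["position"])
    return o+d*(h-o[2])/d[2]
def proj(s,X):
    c=rot(s["orientation"]).T@(np.array(X)-s["position"]); p=c[:2]/c[2]; p=p*(1+s["k1"]*(p@p))
    return (np.array(s["K"])@[p[0],p[1],1])[:2]
def save(n,c): cv2.imwrite("pics/"+n,cv2.cvtColor(c,cv2.COLOR_RGB2BGR))
E
python3 - <<'E'
from h import *
np.set_printoptions(precision=3,suppress=True)
o=ctrl.get_obs(); print(o["eef_pos"],o["tool_rot"],o["opening"])
for c in("scene","top"):
    s=ctrl.snapshot(c); save(c+"0.png",s["color"]); W=cloud(s); print(c,s["position"],rot(s["orientation"]).tolist())
    for n in("sleeve","spindle","arbor","drift","tape_measure","duct_tape","screw_box","pliers"):
        for d in ctrl.masks_of(c,n)[:3]:
            print(n,round(d["p"],2),d["bbox"],np.nanmedian(W[d["pixels"]],0))
    for n in("slot_floor","sleeve_face","spindle_face","arbor_grip","drift_nose","drift"):
        print(n,[(round(d["p"],2),np.round(d["location"])) for d in ctrl.spot_point(c,n)[:3]])
E
```

```text
[0.17  0.523 0.205] [-0.     0.157  0.988 -0.001] 0.09416756075109017
scene [-0.098 -1.088  0.802] [[0.8616891675108954, -0.24994231632651617, 0.4416113869724332], [-0.5073957840309412, -0.41337719243210336, 0.7560878355882856], [-0.006426269680526647, -0.8755844535430535, -0.48302232636981246]]
sleeve 0.62 [279.6, 215.3, 333.2, 263.1] [0.544 0.063 0.031]
sleeve 0.6 [333.3, 281.2, 409.1, 356.1] [ 0.476 -0.305  0.05 ]
spindle 0.88 [332.6, 279.4, 409.0, 359.6] [ 0.476 -0.305  0.05 ]
arbor 0.72 [225.4, 218.4, 243.8, 265.8] [0.362 0.11  0.083]
arbor 0.65 [303.9, 191.7, 318.4, 219.8] [0.547 0.071 0.134]
arbor 0.64 [258.6, 220.9, 278.3, 274.2] [0.429 0.05  0.079]
drift 0.9 [204.9, 204.7, 269.6, 228.4] [0.423 0.346 0.016]
drift 0.47 [372.8, 258.9, 397.6, 275.6] [ 0.674 -0.098  0.013]
tape_measure 0.7 [262.0, 276.6, 290.1, 302.9] [ 0.388 -0.06   0.028]
duct_tape 0.88 [375.2, 259.2, 399.7, 275.7] [ 0.674 -0.102  0.013]
duct_tape 0.52 [260.8, 273.7, 290.6, 306.2] [ 0.388 -0.059  0.028]
duct_tape 0.31 [334.2, 280.0, 409.5, 358.9] [ 0.476 -0.305  0.05 ]
screw_box 0.78 [342.6, 213.4, 384.4, 251.3
[... 1209 characters left out ...]
, 222.6, 293.1, 269.9] [0.537 0.078 0.03 ]
tape_measure 0.45 [394.3, 239.8, 447.3, 302.5] [ 0.497 -0.265  0.047]
duct_tape 0.6 [340.3, 192.5, 360.3, 212.0] [ 0.677 -0.097  0.017]
screw_box 0.86 [269.5, 173.7, 308.9, 201.2] [0.706 0.063 0.044]
screw_box 0.71 [172.7, 234.7, 187.3, 316.4] [0.46  0.353 0.018]
pliers 0.93 [433.7, 288.9, 498.8, 330.3] [ 0.376 -0.398  0.01 ]
slot_floor [(0.62, array([282., 245.]))]
sleeve_face [(0.95, array([276., 242.])), (0.73, array([424., 266.]))]
spindle_face [(0.8, array([431., 264.]))]
arbor_grip [(0.87, array([261., 319.])), (0.78, array([233., 278.])), (0.76, array([276., 244.]))]
drift_nose [(0.64, array([178., 239.]))]
drift [(0.56, array([180., 303.]))]
```

View pics/top0.png

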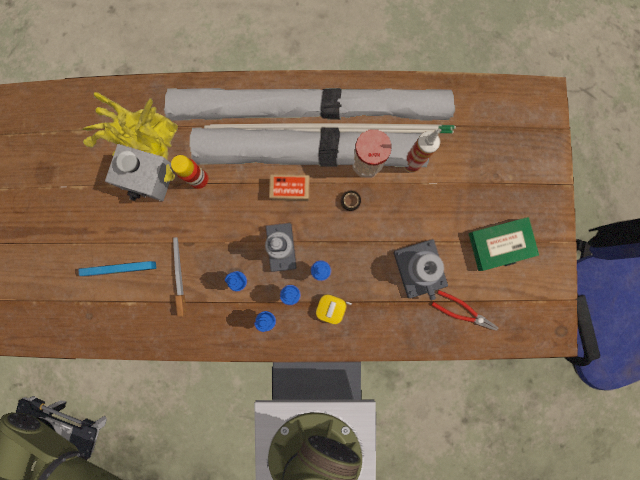

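View pics/scene0.png

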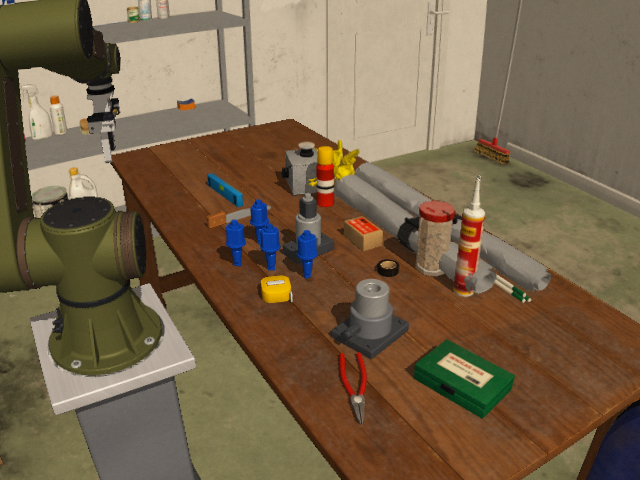

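Top view, candidates for the arbor: blue look-alikes at (236,281), (321,270), (290,295) and (264,321), and the grey one in the sleeve at (278,244), which I choose. For the sleeve: (280,247), or the grey block at (138,172), which is not it. The drift is at (179,275), handle (180,304), nose (176,238); the blue bar at (116,268) is not it. The spindle is at (425,268), with its knob towards (434,295).

```bash
cat > m.py <<'E'
from h import *
np.set_printoptions(precision=4,suppress=True)
S={c:ctrl.snapshot(c) for c in("top","scene")}; C={c:cloud(S[c]).reshape(-1,3) for c in S}
def sel(c,cx,cy,r,z0,z1):
    P=C[c]; return P[(np.hypot(P[:,0]-cx,P[:,1]-cy)<r)&(P[:,2]>z0)&(P[:,2]<z1)]
def rect(P):
    return cv2.minAreaRect((P[:,:2]*1000).astype(np.float32))
E
python3 - <<'E'
from m import *
for c in S:
    print(c)
    print(" sleeve base",rect(sel(c,.545,.08,.09,.024,.034)))
    for z0,z1 in((.098,.108),(.107,.114),(.145,.156),(.16,.172)):
        P=sel(c,.548,.08,.05,z0,z1); print(" arbor",z0,len(P),rect(P) if len(P)>4 else "")
    P=sel(c,.495,-.27,.12,.004,.1); h=np.histogram(P[:,2],bins=np.arange(.004,.1,.004)); print(h[0])
    print(" spindle face",rect(sel(c,.495,-.27,.06,.115,.126)))
    print(" spindle base",rect(sel(c,.495,-.27,.12,.01,.03)))
    print(" knob",[np.median(sel(c,.42,-.285,.03,.03,.06),0)])
    P=sel(c,.46,.353,.14,.005,.045); print(" drift",len(P),rect(P)); Q=sel(c,.38,.35,.06,.028,.045); print(" handle",rect(Q),np.median(Q[:,2]))
    for x,y in((.47,.19),(.373,.116),(.494,-.016),(.43,.05)):
        P=sel(c,x,y,.04,.04,.2); print(" blue",np.median(P,0),P[:,2].max())
s=S["top"]; save("crop1.png",cv2.resize(s["color"][200:330,160:460],(780,338),interpolation=cv2.INTER_CUBIC))
E
```

```text
top
 sleeve base ((556.1152954101562, 86.64651489257812), (120.22811126708984, 66.18997955322266), 6.3613505363464355)
 arbor 0.098 222 ((555.9970092773438, 86.75706481933594), (61.069637298583984, 60.84206008911133), 89.93809509277344)
 arbor 0.107 74 ((555.0562744140625, 88.47160339355469), (50.25721740722656, 52.405033111572266), 28.171735763549805)
 arbor 0.145 169 ((555.564697265625, 85.9104995727539), (30.884809494018555, 42.26129913330078), 4.396800518035889)
 arbor 0.16 37 ((555.5593872070312, 85.04872131347656), (18.720741271972656, 14.467155456542969), 38.68450927734375)
[129  66  66 323 504 122  29   9  13  15  25  49  41   8  17 127 136  44
  12  15  14  12  13]
 spindle face ((499.3233337402344, -276.9444885253906), (66.13681030273438, 65.3271484375), 44.17885208129883)
 spindle base ((475.1429443359375, -285.5835876464844), (183.53903198242188, 113.73403930664062), 18.970569610595703)
 knob [array([ 0.4341, -0.2952,  0.0506])]
 drift 788 ((449.32818603515625, 357.1999206542969), (239.74893188476562, 250.39170837402344), 31.744977951049805)
 handle ((404.6928405761719, 3
[... 990 characters left out ...]
face ((497.219970703125, -279.51214599609375), (67.41104888916016, 67.09886169433594), 44.92744064331055)
 spindle base ((473.66064453125, -285.8193359375), (180.50868225097656, 113.65290069580078), 18.044830322265625)
 knob [array([ 0.4315, -0.3017,  0.0492])]
 drift 641 ((443.3426208496094, 397.14581298828125), (246.6570281982422, 149.27854919433594), 16.75459098815918)
 handle ((401.7770080566406, 345.9871520996094), (57.70436477661133, 24.123109817504883), 8.655192375183105) 0.03387101211079435
 blue [0.4597 0.181  0.0905] 0.12911196866580543
 blue [0.3618 0.109  0.0901] 0.1291118240098582
 blue [ 0.4866 -0.0293  0.0899] 0.12852106465447533
 blue [0.427  0.0486 0.0901] 0.1291316326187456
```

View pics/crop1.png

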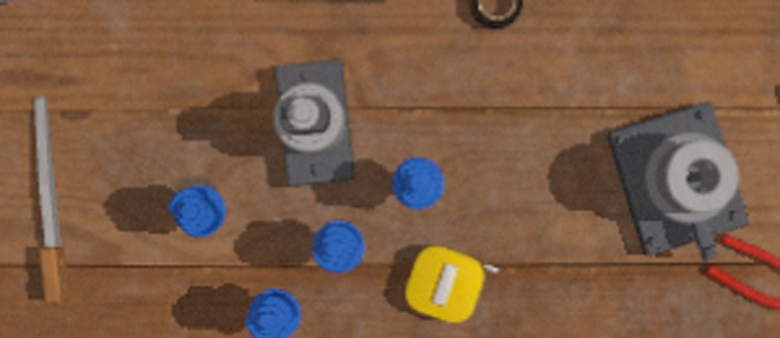

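Crop: the chosen arbor is grey with a dark head, in the sleeve tube at crop (305,115); the drift's wooden handle is at (50,275), nose at (40,98). The choices hold.

```bash
cat > plan.py <<'E'
from h import *
def plan(wps):
    """wps: (x,y,z,psi_deg or None); psi = heading of tool x. Prints per-waypoint totals in move units (tool axes after the twist)"""
    o=ctrl.get_obs(); p=np.array(o["eef_pos"]); X=rot(o["tool_rot"])[:,0]; ps=np.degrees(np.arctan2(X[1],X[0]))%360
    print("t",round(o["t"],2),"pos",p.round(4),"psi",round(ps,2),"F",np.round(o["contact_force"],1),"M",np.round(o["moment"],2),"open",round(o["opening"],4),"grip",round(o["grip_force"],1),"q",np.round(o["q"],2))
    for w in wps:
        q=ps if w[3] is None else w[3]; tw=(ps-q)/5; ps=q
        a=np.radians(q); d=np.array(w[:3])-p; p=np.array(w[:3],float)
        L=np.array([d[0]*np.cos(a)+d[1]*np.sin(a), d[0]*np.sin(a)-d[1]*np.cos(a), -d[2]])/.06
        print("twist",round(tw,3),"then travel",L.round(3))
E
python3 - <<'E'
from m import *
P=C["top"]; P=P[(P[:,0]>.36)&(P[:,0]<.62)&(P[:,2]>.004)&(P[:,2]<.045)]
P=P[abs(P[:,1]-.355)<.03]
print(len(P),rect(P))
B=P[(P[:,0]>.45)&(P[:,2]>.007)&(P[:,2]<.03)]; print("blade",rect(B))
print(np.round(cv2.fitLine(B[:,:2].astype(np.float32),cv2.DIST_HUBER,0,.01,.01).ravel(),4))
from plan import plan
plan([(.4035,.347,.205,185.9),(.4035,.347,.01,None)])
E
```

```text
530 ((485.0286865234375, 356.9801330566406), (235.28749084472656, 52.96403121948242), 1.2773033380508423)
blade ((515.924560546875, 360.0656433105469), (129.90814208984375, 13.41311264038086), 6.276301383972168)
[0.9929 0.1188 0.5091 0.3587]
t 1.7 pos [0.1703 0.5229 0.2054] psi 161.96 F [ 0.8  0.5 -0.4] M [ 0.03  0.04 -0.03] open 0.0941 grip 0.0 q [ 1.19  0.3   1.52  0.    1.32 -0.07]
twist -4.788 then travel [-3.565 -3.316  0.007]
twist 0.0 then travel [-0.    0.    3.25]
```

Emit:
{"fn": "move_arm", "kwargs": {
  "moves": [
    {"claw": 1,"travel": [0,0,0],"twist": -0.974},
    {"claw": 1,"travel": [0,0,0],"twist": -0.974},
    {"claw": 1,"travel": [0,0,0],"twist": -0.974},
    {"claw": 1,"travel": [0,0,0],"twist": -0.974},
    {"claw": 1,"travel": [0,0,0],"twist": -0.974}
  ]
}}

```text
t: 2.33
eef_pos: [0.1703, 0.523, 0.2055]
tool_rot: [0.0, -0.056, 0.998, 0.0]
contact_force: [0.5, -0.0, -0.8]
opening: 0.094
grip_force: 0.0
```

Emit:
{"fn": "move_arm", "kwargs": {
  "moves": [
    {"claw": 1,"travel": [-0.59,-0.557,0],"twist": 0},
    {"claw": 1,"travel": [-0.59,-0.557,0],"twist": 0},
    {"claw": 1,"travel": [-0.59,-0.557,0],"twist": 0},
    {"claw": 1,"travel": [-0.59,-0.557,0],"twist": 0},
    {"claw": 1,"travel": [-0.59,-0.557,0.3],"twist": 0},
    {"claw": 1,"travel": [-0.59,-0.557,0.3],"twist": 0},
    {"claw": 1,"travel": [0,0,0.6],"twist": 0},
    {"claw": 1,"travel": [0,0,0.6],"twist": 0}
  ]
}}

```text
t: 3.32
eef_pos: [0.4039, 0.3465, 0.0965]
tool_rot: [0.0, -0.054, 0.999, 0.0]
contact_force: [0.2, 0.6, -0.3]
opening: 0.0939
grip_force: 0.0
```

```bash
python3 -c "
from plan import plan
plan([(.4035,.3465,.01,186.3)])"
```

```text
t 3.33 pos [0.4039 0.3465 0.0965] psi 186.24 F [ 0.2  0.6 -0.3] M [0.05 0.01 0.01] open 0.0939 grip 0.0 q [ 0.64  0.38  1.69 -0.    1.08 -1.04]
twist -0.011 then travel [0.007 0.    1.442]
```

Emit:
{"fn": "move_arm", "kwargs": {
  "moves": [
    {"claw": 1,"travel": [0,0,0.6],"twist": 0},
    {"claw": 1,"travel": [0,0,0.6],"twist": 0},
    {"claw": 1,"travel": [0,0,0.24],"twist": 0},
    {"claw": 0,"travel": [0,0,0],"twist": 0},
    {"claw": 0,"travel": [0,0,0],"twist": 0},
    {"claw": 0,"travel": [0,0,0],"twist": 0},
    {"claw": 0,"travel": [0,0,0],"twist": 0},
    {"claw": 0,"travel": [0,0,0],"twist": 0}
  ]
}}

```text
t: 4.32
eef_pos: [0.4035, 0.3471, 0.0113]
tool_rot: [0.0, -0.055, 0.998, 0.0]
contact_force: [0.2, 0.3, 0.1]
opening: 0.0475
grip_force: 0.0
```

Emit:
{"fn": "move_arm", "kwargs": {
  "moves": [
    {"claw": 0,"travel": [0,0,0],"twist": 0},
    {"claw": 0,"travel": [0,0,0],"twist": 0},
    {"claw": 0,"travel": [0,0,-0.3],"twist": 0},
    {"claw": 0,"travel": [0,0,-0.45],"twist": 0}
  ]
}}

```text
t: 4.82
eef_pos: [0.4031, 0.3467, 0.0569]
tool_rot: [-0.001, -0.055, 0.998, -0.0]
contact_force: [0.1, 0.8, -2.0]
opening: 0.0173
grip_force: 29.9
```

```bash
python3 -c "
from plan import plan
plan([(.46,.345,.055,141),(.53,.315,.055,96.4)])"
```

```text
t 4.83 pos [0.4031 0.3467 0.0569] psi 186.31 F [ 0.1  0.8 -2. ] M [ 0.01  0.02 -0.04] open 0.0173 grip 29.9 q [ 0.64  0.43  1.71  0.    0.99 -1.04]
twist 9.062 then travel [-0.755  0.574  0.032]
twist 8.92 then travel [-0.627  1.104 -0.   ]
```

Emit:
{"fn": "move_arm", "kwargs": {
  "moves": [
    {"claw": 0,"travel": [0,0,0],"twist": 1},
    {"claw": 0,"travel": [0,0,0],"twist": 1},
    {"claw": 0,"travel": [0,0,0],"twist": 1},
    {"claw": 0,"travel": [0,0,0],"twist": 1},
    {"claw": 0,"travel": [0,0,0],"twist": 1},
    {"claw": 0,"travel": [0,0,0],"twist": 1},
    {"claw": 0,"travel": [0,0,0],"twist": 1},
    {"claw": 0,"travel": [0,0,0],"twist": 1}
  ]
}}

```text
t: 5.82
eef_pos: [0.4035, 0.3471, 0.0571]
tool_rot: [0.0, 0.291, 0.957, 0.0]
contact_force: [-0.1, -0.5, -1.7]
opening: 0.0181
grip_force: 29.9
```

Emit:
{"fn": "move_arm", "kwargs": {
  "moves": [
    {"claw": 0,"travel": [0,0,0],"twist": 1},
    {"claw": 0,"travel": [-0.5,0.23,0],"twist": 0},
    {"claw": 0,"travel": [-0.5,0.23,0],"twist": 0},
    {"claw": 0,"travel": [-0.5,0.23,0],"twist": 0},
    {"claw": 0,"travel": [-0.5,0.23,0],"twist": 0},
    {"claw": 0,"travel": [0,0,0],"twist": 1},
    {"claw": 0,"travel": [0,0,0],"twist": 1},
    {"claw": 0,"travel": [0,0,0],"twist": 1}
  ]
}}

```text
t: 6.82
eef_pos: [0.5317, 0.3151, 0.057]
tool_rot: [0.0, 0.453, 0.892, 0.0]
contact_force: [-0.0, 0.2, -2.2]
opening: 0.0176
grip_force: 29.9
```

Emit:
{"fn": "move_arm", "kwargs": {
  "moves": [
    {"claw": 0,"travel": [0,0,0],"twist": 1},
    {"claw": 0,"travel": [0,0,0],"twist": 1},
    {"claw": 0,"travel": [0,0,0],"twist": 1},
    {"claw": 0,"travel": [0,0,0],"twist": 1},
    {"claw": 0,"travel": [0,0,0],"twist": 1},
    {"claw": 0,"travel": [0,0,0],"twist": 1},
    {"claw": 0,"travel": [0,0,0],"twist": 0}
  ]
}}

```text
t: 7.7
eef_pos: [0.5317, 0.3151, 0.0569]
tool_rot: [0.0, 0.667, 0.745, 0.0]
contact_force: [-0.2, 0.2, -2.4]
opening: 0.0173
grip_force: 29.9
```

Run:
```python
from plan import plan
plan([(.5305,.315,.055,96.4)])
from m import *
# sleeve base refined, and drift line in hand
print("base",rect(sel("top",.556,.0865,.08,.026,.034)),rect(sel("top",.5555,.0865,.045,.098,.1065)))
P=sel("top",.545,.21,.09,.045,.075); P=P[(P[:,1]>.13)&(P[:,1]<.28)]
print(len(P),rect(P),np.round(cv2.fitLine(P[:,:2].astype(np.float32),cv2.DIST_HUBER,0,.01,.01).ravel(),4))
P2=sel("scene",.545,.21,.09,.045,.075); P2=P2[(P2[:,1]>.13)&(P2[:,1]<.28)]
print(len(P2),rect(P2) if len(P2) else '')
a=np.concatenate([cv2.resize(S["top"]["color"][120:290,140:320],(720,680))[:600],],1); save("d1.png",a)
```

```text
t 7.7 pos [0.5317 0.3151 0.0569] psi 96.35 F [-0.2  0.2 -2.4] M [0.02 0.04 0.02] open 0.0173 grip 29.9 q [ 0.48  0.6   1.45 -0.    1.09  0.37]
twist -0.011 then travel [ 0.    -0.02   0.032]
base ((553.9757690429688, 105.8499755859375), (119.3250732421875, 105.12646484375), 6.764330863952637) ((555.9546508789062, 86.79627990722656), (60.87580108642578, 60.82573318481445), 0.6055071353912354)
177 ((501.8890686035156, 218.49176025390625), (94.03878784179688, 112.80966186523438), 5.66415548324585) [0.6044 0.7967 0.5158 0.2159]
130 ((518.4619750976562, 208.93499755859375), (132.0926971435547, 73.46601867675781), 48.91443634033203)
```

View pics/d1.png

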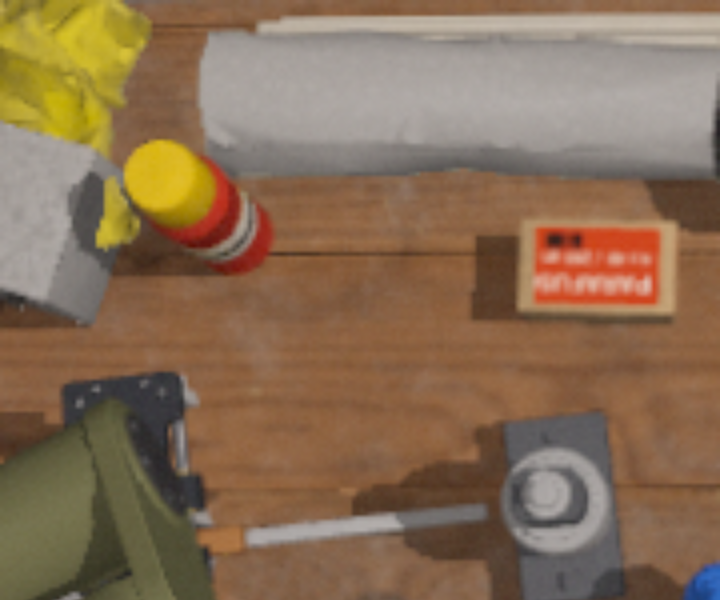

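The drift is held level, handle at (220,540), nose at (485,512), pointing at the sleeve tube (555,500).

Run:
```python
from m import *
for c in S:
    P=sel(c,.548,.2,.08,.04,.08); P=P[(P[:,1]>.145)&(P[:,1]<.26)&(P[:,0]>.52)]
    l=cv2.fitLine(P[:,:2].astype(np.float32),cv2.DIST_HUBER,0,.01,.01).ravel(); 
    if l[1]>0: l[:2]*=-1
    ax=np.array([.5558,.0867]); e=l[:2]; w=ax-l[2:]; print(c,len(P),rect(P)[1],np.round(l,4),"heading",np.degrees(np.arctan2(e[1],e[0])),"axis off line (left +)",e[0]*w[1]-e[1]*w[0], "nose y",P[:,1].min(),"z",P[:,2].max())
P=sel("top",.556,.0865,.075,.026,.034); P=P[abs((P-[.556,.0867,0])@[.111,-.994,0])<.034+0*P[:,0]]
print("base",rect(P))
```

```text
top 143 (9.9535551071167, 106.60810089111328) [ 0.1142 -0.9935  0.5444  0.2153] heading -83.44236 axis off line (left +) -0.003366561467939724 nose y 0.15441291229498355 z 0.05466113027663422
scene 105 (16.578426361083984, 110.60675811767578) [ 0.1161 -0.9932  0.541   0.2008] heading -83.335495 axis off line (left +) 0.0014762980023362484 nose y 0.14739744520388154 z 0.05264067281688889
base ((556.0166015625, 86.60765838623047), (119.97301483154297, 65.72638702392578), 6.644100666046143)
```

Emit:
{"fn": "move_arm", "kwargs": {
  "moves": [
    {"claw": 0,"travel": [0,-0.038,0.223],"twist": 0},
    {"claw": 0,"travel": [-0.15,0,0],"twist": 0},
    {"claw": 0,"travel": [-0.15,0,0],"twist": 0},
    {"claw": 0,"travel": [-0.2,0,0],"twist": 0},
    {"claw": 0,"travel": [-0.2,0,0],"twist": 0},
    {"claw": 0,"travel": [0,0,0],"twist": 0}
  ]
}}

```text
t: 8.65
eef_pos: [0.535, 0.2763, 0.0452]
tool_rot: [-0.001, 0.667, 0.745, 0.004]
contact_force: [-2.0, 25.5, 6.5]
opening: 0.0177
grip_force: 30.0
```

Emit:
{"fn": "move_arm", "kwargs": {
  "moves": [
    {"claw": 0,"travel": [0,0,0.03],"twist": 0},
    {"claw": 0,"travel": [0,0,0],"twist": 0}
  ]
}}

```text
t: 8.9
eef_pos: [0.5348, 0.2763, 0.0429]
tool_rot: [-0.001, 0.667, 0.745, 0.004]
contact_force: [-2.2, 22.8, 6.4]
opening: 0.0179
grip_force: 30.0
```

Run:
```python
from plan import plan
plan([(.5433,.187,.041,None)])
```

```text
t 8.9 pos [0.5348 0.2763 0.0429] psi 96.35 F [-2.2 22.8  6.4] M [4.29 0.45 0.07] open 0.0179 grip 30.0 q [0.41 0.58 1.52 0.   1.03 0.3 ]
twist 0.0 then travel [-1.494 -0.024  0.032]
```

Blocked at the nose with about 23 N. I'll back off and check the drift's tilt.

Emit:
{"fn": "move_arm", "kwargs": {
  "moves": [
    {"claw": 0,"travel": [0.35,0,-0.1],"twist": 0},
    {"claw": 0,"travel": [0.35,0,-0.2],"twist": 0},
    {"claw": 0,"travel": [0,0,0],"twist": 0}
  ]
}}

```text
t: 9.28
eef_pos: [0.5296, 0.3165, 0.0601]
tool_rot: [0.0, 0.666, 0.746, 0.001]
contact_force: [-0.5, 0.1, -2.9]
opening: 0.0173
grip_force: 30.0
```

Run:
```python
from plan import plan
plan([])
from m import *
for c in S:
    P=C[c]; u=(P[:,:2]-[.5535,.0867+.0]); e=np.array([.1132,-.9936]); s=(P[:,:2]-[.5558,.0867])@e; t=(P[:,:2]-[.5558,.0867])@[.9936,.1132]
    for a in np.arange(-.28,-.03,.015):
        m=(s>a)&(s<a+.015)&(abs(t)<.012)&(P[:,2]>.008)&(P[:,2]<.09)
        if m.sum(): print(c,round(a,3),m.sum(),np.percentile(P[m,2],[10,50,95]).round(4),np.median(t[m]).round(4))
save("d2.png",cv2.resize(S["scene"]["color"][150:290,180:360],(780,600)))
```

```text
t 9.28 pos [0.5296 0.3165 0.0601] psi 96.41 F [-0.5  0.1 -2.9] M [-0.03  0.03  0.05] open 0.0173 grip 30.0 q [ 0.48  0.59  1.46 -0.    1.09  0.37]
top -0.235 32 [0.0517 0.0649 0.0756] 0.0036
top -0.22 32 [0.0462 0.0502 0.0715] 0.0007
top -0.205 29 [0.0388 0.0476 0.052 ] -0.0001
top -0.19 23 [0.0429 0.0472 0.05  ] 0.0005
top -0.175 32 [0.0358 0.0467 0.0505] -0.0003
top -0.16 28 [0.0353 0.0412 0.0462] -0.0
top -0.145 26 [0.0334 0.039  0.0425] -0.0
top -0.13 28 [0.0271 0.0333 0.0393] -0.0004
top -0.115 23 [0.028  0.0301 0.0339] -0.0011
top -0.1 27 [0.0207 0.0257 0.0301] -0.0004
top -0.085 23 [0.0195 0.0216 0.0251] -0.0017
scene -0.28 18 [0.043  0.0555 0.0709] -0.0099
scene -0.265 9 [0.0398 0.0511 0.0648] -0.0109
scene -0.25 14 [0.0633 0.0685 0.0869] 0.0084
scene -0.235 44 [0.0601 0.0698 0.0875] 0.0068
scene -0.22 10 [0.0592 0.0684 0.0839] 0.0047
scene -0.205 6 [0.0383 0.0465 0.0506] -0.0022
scene -0.19 30 [0.031  0.0434 0.0492] -0.0062
scene -0.175 28 [0.029  0.0382 0.0462] -0.0071
scene -0.16 32 [0.0239 0.0383 0.0451] -0.006
scene -0.145 29 [0.027  0.0363 0.0409] -0.0053
scene -0.13 31 [0.0239 0.0312 0.0381] -0.0056
scene -0.115 29 [0.019  0.0268 0.0322] -0.005
scene -0.1 22 [0.0183 0.0234 0.0271] -0.0053
scene -0.085 23 [0.015  0.0195 0.0232] -0.005
scene -0.07 1 [0.0207 0.0207 0.0207] -0.0016
```

View pics/d2.png

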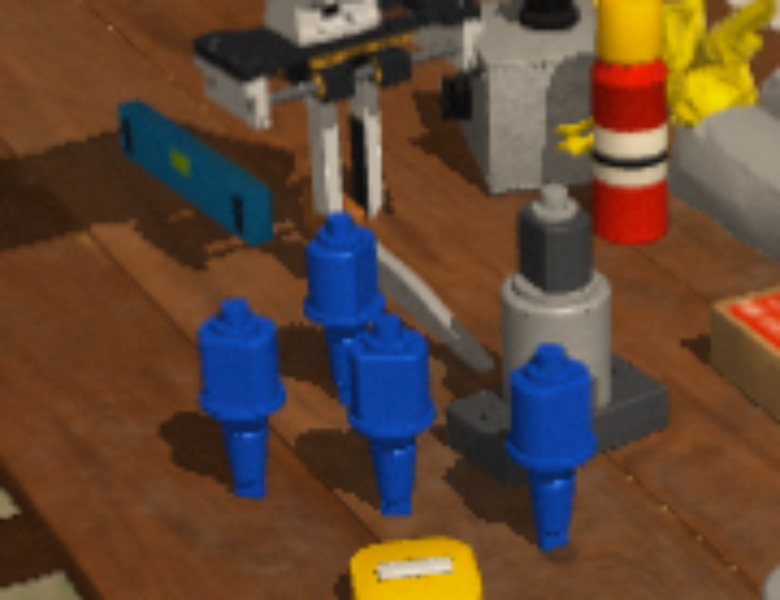

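The picture shows the fingertips holding only the top edge of the handle (crop 345,210), with the nose drooping at (490,365): I lifted before the fingers had closed. I'll lay it down here and regrip deeper.

Emit:
{"fn": "move_arm", "kwargs": {
  "moves": [
    {"claw": 0,"travel": [0,0,0.2],"twist": 0},
    {"claw": 0,"travel": [0,0,0.15],"twist": 0},
    {"claw": 0,"travel": [0,0,0.1],"twist": 0},
    {"claw": 0,"travel": [0,0,0.06],"twist": 0},
    {"claw": 0,"travel": [0,0,0],"twist": 0}
  ]
}}

```text
t: 10.0
eef_pos: [0.5294, 0.3148, 0.0281]
tool_rot: [-0.0, 0.667, 0.745, -0.0]
contact_force: [-0.2, -0.1, -1.3]
opening: 0.0175
grip_force: 30.0
```

Emit:
{"fn": "move_arm", "kwargs": {
  "moves": [
    {"claw": 0,"travel": [0,0,0.05],"twist": 0},
    {"claw": 0,"travel": [0,0,0],"twist": 0}
  ]
}}

```text
t: 10.25
eef_pos: [0.53, 0.3151, 0.0273]
tool_rot: [0.0, 0.667, 0.745, 0.001]
contact_force: [-5.7, -3.7, 16.2]
opening: 0.0172
grip_force: 30.1
```

Flat on the bench. I'll open and measure it.

Emit:
{"fn": "move_arm", "kwargs": {
  "moves": [
    {"claw": 0,"travel": [0,0,-0.05],"twist": 0},
    {"claw": 1,"travel": [0,0,0],"twist": 0},
    {"claw": 1,"travel": [0,0,0],"twist": 0},
    {"claw": 1,"travel": [0,0,-0.1],"twist": 0},
    {"claw": 1,"travel": [0,0,-0.3],"twist": 0}
  ]
}}

```text
t: 10.88
eef_pos: [0.529, 0.3147, 0.0524]
tool_rot: [-0.0, 0.667, 0.745, -0.001]
contact_force: [-0.1, 0.1, 1.2]
opening: 0.0541
grip_force: 0.0
```

Run:
```python
from plan import plan
plan([])
from m import *
for c in S:
    P=C[c]; o=np.array([.5558,.0867]); e=np.array([.1132,-.9936]); s=(P[:,:2]-o)@e; t=(P[:,:2]-o)@[.9936,.1132]
    m=(s>-.3)&(s<-.04)&(abs(t)<.025)&(P[:,2]>.004)&(P[:,2]<.045)
    print(c,"extent",np.percentile(s[m],[0,1,99,100]).round(4),rect(P[m]))
    b=m&(s>-.19)&(s<-.07); l=cv2.fitLine(P[b][:,:2].astype(np.float32),cv2.DIST_HUBER,0,.01,.01).ravel(); l[:2]*=-np.sign(l[1])
    print(np.round(l,4),"heading",np.degrees(np.arctan2(l[1],l[0])))
    for a in np.arange(-.28,-.03,.015):
        k=m&(s>a)&(s<a+.015)
        if k.sum(): print("%.3f n%d z %s t %.4f"%(a,k.sum(),np.percentile(P[k,2],[50,95]).round(4),np.median(t[k])))
for c in S: print([(round(d["p"],2),n,ray(S[c],d["location"],0).round(4)) for n in("drift","drift_nose") for d in ctrl.spot_point(c,n)[:2]])
```

```text
t 10.88 pos [0.529  0.3147 0.0524] psi 96.32 F [-0.1  0.1  1.2] M [-0.06  0.02  0.01] open 0.0541 grip 0.0 q [0.48 0.6  1.46 0.   1.08 0.37]
top extent [-0.2332 -0.2313 -0.0653 -0.0446] ((539.6468505859375, 224.57083129882812), (45.836158752441406, 187.72531127929688), 9.495224952697754)
[ 0.1253 -0.9921  0.541   0.2165] heading -82.80222
-0.235 n43 z [0.033  0.0377] t -0.0001
-0.220 n29 z [0.0195 0.0253] t 0.0002
-0.205 n28 z [0.0205 0.0229] t 0.0011
-0.190 n28 z [0.0204 0.0234] t 0.0002
-0.175 n27 z [0.0198 0.0225] t -0.0002
-0.160 n23 z [0.0186 0.0222] t -0.0008
-0.145 n25 z [0.017  0.0214] t 0.0001
-0.130 n27 z [0.0144 0.0207] t -0.0009
-0.115 n24 z [0.0118 0.0152] t -0.0002
-0.100 n26 z [0.0091 0.0147] t 0.0002
-0.085 n25 z [0.0076 0.0115] t -0.0009
-0.070 n9 z [0.0064 0.0084] t 0.0003
-0.055 n1 z [0.0052 0.0052] t -0.0051
scene extent [-0.2685 -0.2024 -0.0662 -0.0653] ((530.3341064453125, 251.75112915039062), (23.80645751953125, 203.1008758544922), 6.236171722412109)
[ 0.1173 -0.9931  0.5353  0.2278] heading -83.26534
-0.280 n1 z [0.0318 0.0318] t -0.0110
-0.220 n1 z [0.0182 0.0182] t 0.0055
-0.205 n5 z [0.0203 0.024 ] t 0.0004
-0.190 n14 z [0.0206 0.023 ] t -0.0038
-0.175 n15 z [0.0187 0.0212] t -0.0046
-0.160 n20 z [0.0186 0.0223] t -0.0042
-0.145 n18 z [0.0168 0.0214] t -0.0044
-0.130 n22 z [0.0134 0.0175] t -0.0052
-0.115 n21 z [0.012  0.0149] t -0.0050
-0.100 n18 z [0.0096 0.0146] t -0.0028
-0.085 n14 z [0.0085 0.0109] t -0.0057
-0.070 n5 z [0.0089 0.0091] t -0.0047
[(0.67, 'drift', array([0.5335, 0.3326, 0.    ])), (0.68, 'drift_nose', array([0.5474, 0.1487, 0.    ]))]
[(0.6, 'drift', array([0.5336, 0.3409, 0.    ])), (0.55, 'drift_nose', array([0.5414, 0.1494, 0.    ])), (0.29, 'drift_nose', array([0.7165, 0.0709, 0.    ]))]
```

Emit:
{"fn": "move_arm", "kwargs": {
  "moves": [
    {"claw": 0.6,"travel": [0.24,0,0],"twist": 0},
    {"claw": 0.6,"travel": [0,0,0.4],"twist": 0},
    {"claw": 0.6,"travel": [0,0,0.31],"twist": 0},
    {"claw": 0,"travel": [0,0,0],"twist": 0},
    {"claw": 0,"travel": [0,0,0],"twist": 0},
    {"claw": 0,"travel": [0,0,0],"twist": 0},
    {"claw": 0,"travel": [0,0,0],"twist": 0},
    {"claw": 0,"travel": [0,0,0],"twist": 0}
  ]
}}

```text
t: 12.18
eef_pos: [0.528, 0.3292, 0.0102]
tool_rot: [0.0, 0.667, 0.745, 0.0]
contact_force: [-0.5, -0.8, 3.2]
opening: 0.0175
grip_force: 30.0
```

Emit:
{"fn": "move_arm", "kwargs": {
  "moves": [
    {"claw": 0,"travel": [0,0,0],"twist": 0},
    {"claw": 0,"travel": [0,0,0],"twist": 0}
  ]
}}

```text
t: 12.42
eef_pos: [0.528, 0.3292, 0.0102]
tool_rot: [0.0, 0.667, 0.745, 0.0]
contact_force: [-1.2, -0.2, 5.1]
opening: 0.0179
grip_force: 30.0
```

Emit:
{"fn": "move_arm", "kwargs": {
  "moves": [
    {"claw": 0,"travel": [0,0,-0.28],"twist": 0},
    {"claw": 0,"travel": [0,0,-0.29],"twist": 0},
    {"claw": 0,"travel": [0,0,0],"twist": 0}
  ]
}}

```text
t: 12.8
eef_pos: [0.5286, 0.3296, 0.046]
tool_rot: [0.001, 0.667, 0.745, 0.002]
contact_force: [0.8, -0.0, -2.8]
opening: 0.018
grip_force: 30.0
```

```bash
cat > blade.py <<'E'
from plan import plan
plan([])
from m import *
c="top"
P=C[c]; o=np.array([.5558,.0867]); e=np.array([.1132,-.9936]); s=(P[:,:2]-o)@e; t=(P[:,:2]-o)@[.9936,.1132]
m=(s>-.3)&(s<-.035)&(abs(t)<.02)&(P[:,2]>.008)&(P[:,2]<.085)
for a in np.arange(-.22,-.03,.02):
    k=m&(s>a)&(s<a+.02)
    if k.sum(): print("%.3f n%d z %s t %.4f"%(a,k.sum(),np.percentile(P[k,2],[50,95]).round(4),np.median(t[k])))
E
python3 blade.py
```

```text
t 12.8 pos [0.5286 0.3296 0.046 ] psi 96.31 F [ 0.8 -0.  -2.8] M [ 0.    0.11 -0.04] open 0.018 grip 30.0 q [ 0.5   0.62  1.45 -0.    1.07  0.39]
-0.220 n49 z [0.0553 0.0692] t 0.0006
-0.200 n38 z [0.055  0.0576] t 0.0005
-0.180 n34 z [0.0552 0.0578] t 0.0004
-0.160 n34 z [0.0543 0.0592] t 0.0003
-0.140 n35 z [0.0514 0.0542] t 0.0005
-0.120 n36 z [0.0473 0.0513] t 0.0005
-0.100 n32 z [0.0448 0.0485] t 0.0001
-0.080 n27 z [0.0414 0.0465] t 0.0007
```

Level now, underside at 34 mm. I'll insert it.

Emit:
{"fn": "move_arm", "kwargs": {
  "moves": [
    {"claw": 0,"travel": [-0.22,0,0],"twist": 0},
    {"claw": 0,"travel": [-0.22,0,0],"twist": 0},
    {"claw": 0,"travel": [-0.22,0,0],"twist": 0},
    {"claw": 0,"travel": [0,0,0],"twist": 0}
  ]
}}

```text
t: 13.4
eef_pos: [0.5324, 0.2886, 0.0439]
tool_rot: [-0.0, 0.668, 0.744, -0.0]
contact_force: [-0.3, -0.4, -2.5]
opening: 0.0177
grip_force: 30.0
```

Emit:
{"fn": "move_arm", "kwargs": {
  "moves": [
    {"claw": 0,"travel": [-0.2,0,0],"twist": 0},
    {"claw": 0,"travel": [-0.2,0,0],"twist": 0},
    {"claw": 0,"travel": [0,0,0.04],"twist": 0},
    {"claw": 0,"travel": [0,0,0.02],"twist": 0},
    {"claw": 0,"travel": [0,0,0],"twist": 0}
  ]
}}

```text
t: 14.02
eef_pos: [0.5347, 0.2662, 0.0402]
tool_rot: [0.0, 0.667, 0.745, -0.0]
contact_force: [0.1, -0.8, -2.1]
opening: 0.0174
grip_force: 30.0
```

Emit:
{"fn": "move_arm", "kwargs": {
  "moves": [
    {"claw": 0,"travel": [0,0,0.02],"twist": 0},
    {"claw": 0,"travel": [0,0,0],"twist": 0}
  ]
}}

```text
t: 14.28
eef_pos: [0.5348, 0.2662, 0.0392]
tool_rot: [0.0, 0.667, 0.745, 0.0]
contact_force: [-0.2, -0.6, 1.1]
opening: 0.018
grip_force: 30.0
```

Emit:
{"fn": "move_arm", "kwargs": {
  "moves": [
    {"claw": 0,"travel": [-0.2,0,0],"twist": 0},
    {"claw": 0,"travel": [-0.2,0,0],"twist": 0},
    {"claw": 0,"travel": [-0.1,0,0],"twist": 0}
  ]
}}

```text
t: 14.65
eef_pos: [0.5385, 0.2359, 0.0397]
tool_rot: [-0.0, 0.667, 0.745, 0.001]
contact_force: [-1.4, 9.5, 4.4]
opening: 0.0179
grip_force: 30.0
```

Emit:
{"fn": "move_arm", "kwargs": {
  "moves": [
    {"claw": 0,"travel": [-0.1,0,0],"twist": 0},
    {"claw": 0,"travel": [-0.1,0,0],"twist": 0},
    {"claw": 0,"travel": [0,0,0],"twist": 0}
  ]
}}

```text
t: 15.02
eef_pos: [0.5397, 0.2233, 0.0394]
tool_rot: [0.0, 0.667, 0.745, 0.0]
contact_force: [1.4, -1.1, 1.2]
opening: 0.0179
grip_force: 30.0
```

Emit:
{"fn": "move_arm", "kwargs": {
  "moves": [
    {"claw": 0,"travel": [-0.15,0,0],"twist": 0},
    {"claw": 0,"travel": [-0.15,0,0],"twist": 0},
    {"claw": 0,"travel": [0,0,0],"twist": 0}
  ]
}}

```text
t: 15.4
eef_pos: [0.5416, 0.2053, 0.0392]
tool_rot: [0.0, 0.667, 0.745, -0.0]
contact_force: [1.0, -0.7, 2.0]
opening: 0.0178
grip_force: 30.0
```

Emit:
{"fn": "move_arm", "kwargs": {
  "moves": [
    {"claw": 0,"travel": [-0.15,0,0],"twist": 0},
    {"claw": 0,"travel": [-0.15,0,0],"twist": 0},
    {"claw": 0,"travel": [0,0,0],"twist": 0}
  ]
}}

```text
t: 15.78
eef_pos: [0.5436, 0.1875, 0.0392]
tool_rot: [0.0, 0.667, 0.745, -0.0]
contact_force: [1.0, -1.0, 2.6]
opening: 0.018
grip_force: 30.0
```

```bash
cat > arb.py <<'E'
from plan import plan
plan([])
from m import *
for z0,z1 in((.107,.128),(.14,.166),(.166,.19)):
    for c in S:
        P=sel(c,.556,.087,.032,z0,z1); print(c,z0,len(P),np.percentile(P[:,2],[5,50,95]).round(4) if len(P) else "",rect(P) if len(P)>4 else "")
E
python3 arb.py
```

```text
t 15.78 pos [0.5436 0.1875 0.0392] psi 96.29 F [ 1.  -1.   2.6] M [-0.6  -0.1   0.01] open 0.018 grip 30.0 q [ 0.27  0.54  1.6  -0.    1.    0.16]
top 0.107 103 [0.1139 0.119  0.1252] ((553.8831787109375, 80.53621673583984), (44.185699462890625, 52.42045593261719), 88.33189392089844)
scene 0.107 123 [0.1097 0.1193 0.1269] ((546.5409545898438, 75.35905456542969), (30.264570236206055, 48.7031135559082), 54.15299987792969)
top 0.14 169 [0.1551 0.1612 0.1654] ((554.071533203125, 86.6192626953125), (30.253740310668945, 43.869361877441406), 0.36186903715133667)
scene 0.14 192 [0.1418 0.1554 0.165 ] ((550.1695556640625, 82.69596862792969), (32.28848648071289, 46.752288818359375), 5.0954909324646)
top 0.166 84 [0.1663 0.1697 0.1781] ((554.4476928710938, 85.323974609375), (24.682003021240234, 25.71917152404785), 20.246713638305664)
scene 0.166 50 [0.1664 0.1711 0.178 ] ((551.9620971679688, 84.12458038330078), (22.270923614501953, 24.73662757873535), 60.953487396240234)
```

The arbor has jumped about 9 mm. Pulling the drift out.

Emit:
{"fn": "move_arm", "kwargs": {
  "moves": [
    {"claw": 0,"travel": [0.3,0,0],"twist": 0},
    {"claw": 0,"travel": [0.4,0,0],"twist": 0},
    {"claw": 0,"travel": [0.45,0,0],"twist": 0},
    {"claw": 0,"travel": [0.45,0,0],"twist": 0},
    {"claw": 0,"travel": [0.45,0,0],"twist": 0},
    {"claw": 0,"travel": [0.45,0,0],"twist": 0},
    {"claw": 0,"travel": [0.4,0,0],"twist": 0},
    {"claw": 0,"travel": [0,0,0.2],"twist": 0}
  ]
}}

```text
t: 16.88
eef_pos: [0.5237, 0.3634, 0.0269]
tool_rot: [0.0, 0.666, 0.746, 0.001]
contact_force: [-0.2, -0.2, -1.9]
opening: 0.018
grip_force: 30.0
```

Emit:
{"fn": "move_arm", "kwargs": {
  "moves": [
    {"claw": 0,"travel": [0,0,0.15],"twist": 0},
    {"claw": 0,"travel": [0,0,0.1],"twist": 0},
    {"claw": 0,"travel": [0,0,0],"twist": 0}
  ]
}}

```text
t: 17.25
eef_pos: [0.5242, 0.3607, 0.0116]
tool_rot: [-0.0, 0.667, 0.745, -0.0]
contact_force: [-0.4, 0.6, -2.4]
opening: 0.0178
grip_force: 30.0
```

Emit:
{"fn": "move_arm", "kwargs": {
  "moves": [
    {"claw": 0,"travel": [0,0,0.03],"twist": 0},
    {"claw": 0,"travel": [0,0,0],"twist": 0},
    {"claw": 0.7,"travel": [0,0,0],"twist": 0},
    {"claw": 0.7,"travel": [0,0,0],"twist": 0},
    {"claw": 0.8,"travel": [0,0,-0.1],"twist": 0},
    {"claw": 1,"travel": [0,0,-0.4],"twist": 0},
    {"claw": 1,"travel": [0,0,-0.9],"twist": 0},
    {"claw": 1,"travel": [0,0,-0.9],"twist": 0}
  ]
}}

```text
t: 18.25
eef_pos: [0.524, 0.3613, 0.1503]
tool_rot: [0.0, 0.667, 0.745, 0.0]
contact_force: [0.5, 0.2, -0.2]
opening: 0.0741
grip_force: 0.0
```

```bash
python3 arb.py
python3 - <<'E'
from m import *
from plan import plan
for c in S:
    print(c,[(round(d["p"],2),ray(S[c],d["location"],.143).round(4)) for d in ctrl.spot_point(c,"arbor_grip")[:5]])
plan([(.5555,.086,.21,96.4)])
c=cv2.resize(S["top"]["color"][190:300,150:310],(800,550)); save("e1.png",c)
E
```

```text
t 18.25 pos [0.524  0.3613 0.1503] psi 96.32 F [ 0.5  0.2 -0.2] M [-0.05  0.06  0.07] open 0.0741 grip 0.0 q [ 0.55  0.54  1.32 -0.    1.29  0.44]
top 0.107 101 [0.115  0.1191 0.1236] ((555.2905883789062, 82.04835510253906), (39.85718536376953, 48.883934020996094), 85.49861145019531)
scene 0.107 124 [0.112  0.12   0.1268] ((547.4247436523438, 77.06431579589844), (34.50003433227539, 47.80022430419922), 53.75387191772461)
top 0.14 172 [0.1561 0.1615 0.1656] ((554.0830078125, 86.62041473388672), (30.35032844543457, 43.88312530517578), 0.19180601835250854)
scene 0.14 179 [0.142  0.1552 0.1641] ((546.2827758789062, 78.76923370361328), (32.81248474121094, 44.93111801147461), 34.140342712402344)
top 0.166 79 [0.1665 0.1698 0.1793] ((554.7379150390625, 85.65498352050781), (26.44552230834961, 23.48546028137207), 63.007652282714844)
scene 0.166 59 [0.1664 0.1692 0.1776] ((551.1798095703125, 83.05210876464844), (25.276268005371094, 24.464941024780273), 58.33159637451172)
top [(0.9, array([0.4324, 0.0586, 0.143 ])), (0.82, array([0.5544, 0.0892, 0.143 ])), (0.81, array([0.3695, 0.1153, 0.143 ])), (0.69, array([0.4676, 0.1854, 0.143 ])), (0.68, array([ 0.4898, -0.0204,  0.143 ]))]
scene [(0.96, array([0.4424, 0.1148, 0.143 ])), (0.84, array([ 0.4528, -0.0973,  0.143 ])), (0.81, array([ 0.3964, -0.0105,  0.143 ])), (0.79, array([0.5565, 0.0889, 0.143 ])), (0.7, array([0.3273, 0.0183, 0.143 ]))]
t 18.55 pos [0.5237 0.3611 0.1471] psi 96.31 F [-0.3 -0.3  0.2] M [-0.08  0.07  0.04] open 0.0938 grip 0.0 q [ 0.55  0.54  1.32 -0.    1.28  0.44]
twist -0.017 then travel [-4.615  0.015 -1.049]
```

View pics/e1.png

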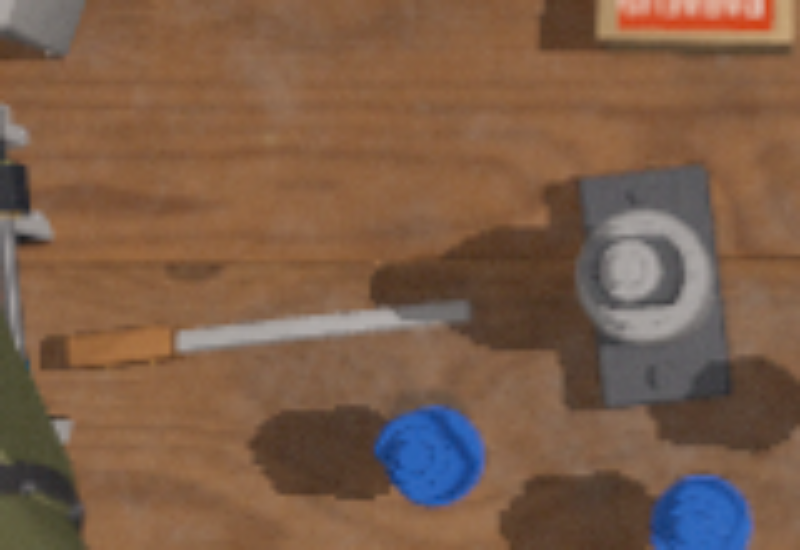

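The drift lies flat (handle 120,345; nose 470,310); the arbor stands raised and upright in the sleeve at (640,270), its flats nearly square to the world x axis. Going to it.

Emit:
{"fn": "move_arm", "kwargs": {
  "moves": [
    {"claw": 1,"travel": [0,0,-0.5],"twist": 0.76},
    {"claw": 1,"travel": [-0.6,0.05,-0.5],"twist": 0},
    {"claw": 1,"travel": [-0.8,0.06,-0.05],"twist": 0},
    {"claw": 1,"travel": [-0.8,0.06,0],"twist": 0},
    {"claw": 1,"travel": [-0.8,0.06,0],"twist": 0},
    {"claw": 1,"travel": [-0.8,0.05,0],"twist": 0},
    {"claw": 1,"travel": [-0.8,0.05,0],"twist": 0},
    {"claw": 1,"travel": [0,0,0],"twist": 0}
  ]
}}

```text
t: 19.55
eef_pos: [0.5559, 0.0839, 0.2099]
tool_rot: [-0.001, 0.693, 0.721, -0.001]
contact_force: [0.1, 1.0, 1.0]
opening: 0.094
grip_force: 0.0
```

Run:
```python
from plan import plan
plan([(.5555,.0865,.124,92.5)])
```

```text
t 19.55 pos [0.5559 0.0839 0.2099] psi 92.31 F [0.1 1.  1. ] M [-0.02  0.11  0.02] open 0.094 grip 0.0 q [ 0.08  0.33  1.48 -0.    1.34  0.04]
twist -0.038 then travel [ 0.044 -0.005  1.431]
```

Emit:
{"fn": "move_arm", "kwargs": {
  "moves": [
    {"claw": 1,"travel": [0.04,0,0.5],"twist": 0},
    {"claw": 1,"travel": [0,0,0.5],"twist": 0},
    {"claw": 1,"travel": [0,0,0.4],"twist": 0},
    {"claw": 0,"travel": [0,0,0],"twist": 0},
    {"claw": 0,"travel": [0,0,0],"twist": 0},
    {"claw": 0,"travel": [0,0,0],"twist": 0},
    {"claw": 0,"travel": [0,0,0],"twist": 0},
    {"claw": 0,"travel": [0,0,0],"twist": 0}
  ]
}}

```text
t: 20.55
eef_pos: [0.5561, 0.0889, 0.1276]
tool_rot: [0.0, 0.691, 0.722, 0.0]
contact_force: [0.8, 0.0, -0.3]
opening: 0.0472
grip_force: 0.0
```

Emit:
{"fn": "move_arm", "kwargs": {
  "moves": [
    {"claw": 0,"travel": [0,0,0],"twist": 0},
    {"claw": 0,"travel": [0,0,0],"twist": 0},
    {"claw": 0,"travel": [0,0,0],"twist": 0}
  ]
}}

```text
t: 20.92
eef_pos: [0.5561, 0.089, 0.1273]
tool_rot: [0.0, 0.691, 0.722, 0.0]
contact_force: [0.9, 0.2, 0.0]
opening: 0.0317
grip_force: 29.9
```

Emit:
{"fn": "move_arm", "kwargs": {
  "moves": [
    {"claw": 0,"travel": [0,0,-0.1],"twist": 0},
    {"claw": 0,"travel": [0,0,-0.3],"twist": 0},
    {"claw": 0,"travel": [0,0,-0.4],"twist": 0},
    {"claw": 0,"travel": [0,0,-0.5],"twist": 0},
    {"claw": 0,"travel": [0,0,-0.5],"twist": 0},
    {"claw": 0,"travel": [0,0,0],"twist": 0}
  ]
}}

```text
t: 21.68
eef_pos: [0.5568, 0.0888, 0.2384]
tool_rot: [0.002, 0.691, 0.722, 0.002]
contact_force: [0.6, 0.3, -3.1]
opening: 0.0317
grip_force: 30.0
```

Run:
```python
from m import *
from plan import plan
for c in S:
    F=sel(c,.499,-.277,.05,.112,.128); print(c,"face",rect(F),np.median(F[:,2]))
    o=ctrl.get_obs()["eef_pos"]
    for z0,z1 in((.155,.175),(.175,.2),(.2,.222)):
        P=sel(c,o[0],o[1],.03,z0,z1); print(" ",z0,len(P),rect(P)[:2] if len(P)>4 else '')
F=sel("top",.499,-.277,.04,.115,.126); 
from scipy.optimize import least_squares
B=sel("top",.49,-.277,.12,.017,.027); k=(np.hypot(*(B[:,:2]-[.499,-.278]).T)<.11); print("base",rect(B[k]))
plan([(.499,-.277,.24,None)])
```

```text
top face ((499.03826904296875, -276.8990478515625), (66.41435241699219, 65.40106201171875), 44.905357360839844) 0.1185662108260841
  0.155 0 
  0.175 0 
  0.2 0 
scene face ((496.892333984375, -278.80987548828125), (69.15838623046875, 68.0075454711914), 74.31930541992188) 0.11832193857803053
  0.155 32 ((553.4530029296875, 81.25045776367188), (12.864038467407227, 13.745298385620117))
  0.175 82 ((553.226806640625, 77.7453842163086), (18.715539932250977, 24.849817276000977))
  0.2 71 ((550.4683837890625, 77.66881561279297), (17.16961669921875, 26.81339454650879))
base ((498.92010498046875, -276.5657958984375), (130.26646423339844, 109.35582733154297), 17.189939498901367)
t 21.77 pos [0.5558 0.0888 0.2349] psi 92.51 F [-0.2 -0.6 -3.4] M [-0.05  0.04 -0.01] open 0.0317 grip 30.0 q [ 0.09  0.31  1.44 -0.    1.39  0.05]
twist 0.0 then travel [-6.049 -1.212 -0.085]
```

Emit:
{"fn": "move_arm", "kwargs": {
  "moves": [
    {"claw": 0,"travel": [-0.4,-0.08,-0.1],"twist": 0},
    {"claw": 0,"travel": [-0.8,-0.16,0],"twist": 0},
    {"claw": 0,"travel": [-0.9,-0.18,0],"twist": 0},
    {"claw": 0,"travel": [-0.9,-0.18,0],"twist": 0},
    {"claw": 0,"travel": [-0.9,-0.18,0],"twist": 0},
    {"claw": 0,"travel": [-0.9,-0.18,0],"twist": 0},
    {"claw": 0,"travel": [-0.8,-0.165,0],"twist": 0},
    {"claw": 0,"travel": [-0.4,-0.08,0],"twist": 0}
  ]
}}

```text
t: 22.78
eef_pos: [0.4983, -0.276, 0.2396]
tool_rot: [-0.001, 0.692, 0.722, -0.0]
contact_force: [0.7, 1.0, -2.7]
opening: 0.032
grip_force: 30.0
```

Emit:
{"fn": "move_arm", "kwargs": {
  "moves": [
    {"claw": 0,"travel": [0,0,0],"twist": 1},
    {"claw": 0,"travel": [0,0,0],"twist": 1},
    {"claw": 0,"travel": [0,0,0],"twist": 1},
    {"claw": 0,"travel": [0,0,0],"twist": 1},
    {"claw": 0,"travel": [0,0,0],"twist": 1},
    {"claw": 0,"travel": [0,0,0],"twist": 0}
  ]
}}

```text
t: 23.52
eef_pos: [0.4992, -0.2738, 0.24]
tool_rot: [-0.001, 0.831, 0.556, -0.0]
contact_force: [-0.1, 0.4, -2.4]
opening: 0.0319
grip_force: 30.0
```

Run:
```python
from m import *
from plan import plan
plan([(.4993,-.2745,.20,None)])
p=ctrl.get_obs()["eef_pos"]
for c in S:
    P=C[c]; 
    for z0,z1 in((.15,.165),(.165,.19),(.19,.21),(.21,.222)):
        Q=sel(c,p[0],p[1],.035,z0,z1); print(c,z0,len(Q),rect(Q)[:2] if len(Q)>4 else '')
save("f1.png",cv2.resize(S["scene"]["color"][190:370,290:450],(533,600)))
```

```text
t 23.62 pos [ 0.4993 -0.2738  0.2405] psi 67.63 F [-0.3 -0.4 -2.2] M [ 0.01  0.07 -0.03] open 0.0317 grip 30.0 q [-0.57  0.32  1.41 -0.    1.41 -0.18]
twist 0.0 then travel [-0.011  0.004  0.675]
top 0.15 0 
top 0.165 0 
top 0.19 0 
top 0.21 0 
scene 0.15 3 
scene 0.165 79 ((492.1941833496094, -284.0589294433594), (14.138426780700684, 21.346864700317383))
scene 0.19 108 ((492.6803283691406, -283.7645568847656), (22.405702590942383, 25.47874641418457))
scene 0.21 59 ((491.3489685058594, -284.328857421875), (13.418160438537598, 25.220956802368164))
```

View pics/f1.png

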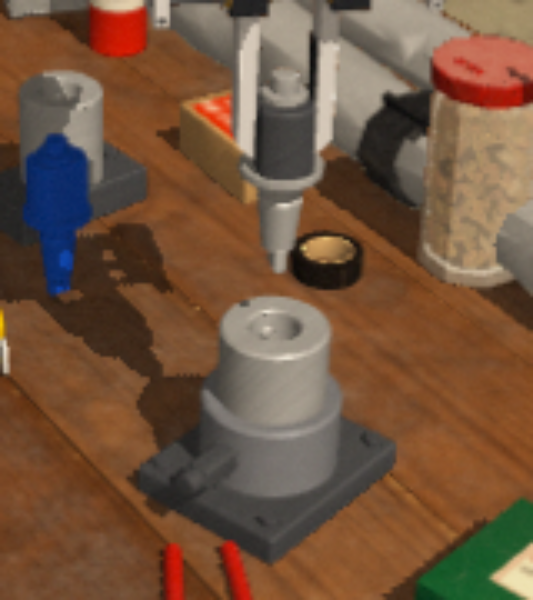

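The arbor hangs upright over the bore: shank tip (278,268), bore (275,328). Lowering.

Emit:
{"fn": "move_arm", "kwargs": {
  "moves": [
    {"claw": 0,"travel": [0,0,0.35],"twist": 0},
    {"claw": 0,"travel": [0,0,0.35],"twist": 0},
    {"claw": 0,"travel": [0,0,0.2],"twist": 0},
    {"claw": 0,"travel": [0,0,0.2],"twist": 0},
    {"claw": 0,"travel": [0,0,0.2],"twist": 0},
    {"claw": 0,"travel": [0,0,0],"twist": 0}
  ]
}}

```text
t: 24.38
eef_pos: [0.4996, -0.2737, 0.1626]
tool_rot: [-0.0, 0.831, 0.556, 0.0]
contact_force: [0.8, 0.2, -2.4]
opening: 0.0319
grip_force: 30.0
```

Emit:
{"fn": "move_arm", "kwargs": {
  "moves": [
    {"claw": 0,"travel": [0,0,0.1],"twist": 0},
    {"claw": 0,"travel": [0,0,0.1],"twist": 0},
    {"claw": 0,"travel": [0,0,0],"twist": 0}
  ]
}}

```text
t: 24.75
eef_pos: [0.4996, -0.2739, 0.151]
tool_rot: [0.0, 0.831, 0.556, -0.0]
contact_force: [2.6, 1.0, -3.6]
opening: 0.0319
grip_force: 30.0
```

Emit:
{"fn": "move_arm", "kwargs": {
  "moves": [
    {"claw": 0,"travel": [0,0,0.06],"twist": 0},
    {"claw": 0,"travel": [0,0,0.04],"twist": 0},
    {"claw": 0,"travel": [0,0,0],"twist": 0}
  ]
}}

```text
t: 25.12
eef_pos: [0.4993, -0.2742, 0.1449]
tool_rot: [-0.0, 0.831, 0.556, -0.0]
contact_force: [0.7, -3.3, -1.4]
opening: 0.0318
grip_force: 30.0
```

Emit:
{"fn": "move_arm", "kwargs": {
  "moves": [
    {"claw": 0,"travel": [0,0,0.03],"twist": 0},
    {"claw": 0,"travel": [0,0,0],"twist": 0}
  ]
}}

```text
t: 25.38
eef_pos: [0.4996, -0.2741, 0.1437]
tool_rot: [0.0, 0.831, 0.556, -0.0]
contact_force: [-0.4, -0.6, 3.5]
opening: 0.0317
grip_force: 30.0
```

Emit:
{"fn": "move_arm", "kwargs": {
  "moves": [
    {"claw": 0,"travel": [0,0,0.03],"twist": 0},
    {"claw": 0,"travel": [0,0,0],"twist": 0}
  ]
}}

```text
t: 25.62
eef_pos: [0.4997, -0.2741, 0.143]
tool_rot: [0.001, 0.831, 0.556, 0.0]
contact_force: [-3.3, 0.2, 13.5]
opening: 0.0318
grip_force: 30.0
```

On the shoulder. I'll ease off a little and turn, watching z.

Emit:
{"fn": "move_arm", "kwargs": {
  "moves": [
    {"claw": 0,"travel": [0,0,-0.005],"twist": -0.8},
    {"claw": 0,"travel": [0,0,0],"twist": -0.8},
    {"claw": 0,"travel": [0,0,0],"twist": -0.8},
    {"claw": 0,"travel": [0,0,0],"twist": -0.8}
  ]
}}

```text
t: 26.12
eef_pos: [0.4994, -0.2739, 0.1419]
tool_rot: [-0.0, 0.745, 0.667, -0.0]
contact_force: [-0.4, -0.3, 1.4]
opening: 0.032
grip_force: 30.0
```

Emit:
{"fn": "move_arm", "kwargs": {
  "moves": [
    {"claw": 0,"travel": [0,0,0],"twist": -0.8},
    {"claw": 0,"travel": [0,0,0],"twist": -0.8}
  ]
}}

```text
t: 26.38
eef_pos: [0.4993, -0.2737, 0.1415]
tool_rot: [-0.0, 0.697, 0.717, -0.0]
contact_force: [0.5, -1.0, -0.6]
opening: 0.032
grip_force: 30.0
```

Emit:
{"fn": "move_arm", "kwargs": {
  "moves": [
    {"claw": 0,"travel": [0,0,0],"twist": -0.8},
    {"claw": 0,"travel": [0,0,0],"twist": -0.8}
  ]
}}

```text
t: 26.62
eef_pos: [0.4991, -0.2738, 0.1415]
tool_rot: [-0.001, 0.645, 0.764, -0.0]
contact_force: [-2.6, -0.7, 0.4]
opening: 0.0314
grip_force: 30.0
```

```bash
python3 -c "
from plan import plan
plan([])"
```

```text
t 26.62 pos [ 0.4991 -0.2738  0.1415] psi 99.64 F [-2.6 -0.7  0.4] M [-0.17  0.8  -0.05] open 0.0314 grip 30.0 q [-0.57  0.4   1.54 -0.    1.2  -0.73]
```

Emit:
{"fn": "move_arm", "kwargs": {
  "moves": [
    {"claw": 0,"travel": [0,0,0.03],"twist": 0},
    {"claw": 0,"travel": [0,0,0],"twist": 0}
  ]
}}

```text
t: 26.88
eef_pos: [0.499, -0.2735, 0.1393]
tool_rot: [-0.001, 0.647, 0.763, -0.0]
contact_force: [-2.0, 1.3, -4.5]
opening: 0.0316
grip_force: 30.0
```

Emit:
{"fn": "move_arm", "kwargs": {
  "moves": [
    {"claw": 0,"travel": [0,0,0.04],"twist": 0},
    {"claw": 0,"travel": [0,0,0],"twist": 0}
  ]
}}

```text
t: 27.12
eef_pos: [0.4989, -0.2733, 0.1367]
tool_rot: [-0.001, 0.646, 0.763, -0.0]
contact_force: [-3.4, 2.1, -4.8]
opening: 0.0319
grip_force: 30.0
```

Run:
```python
from m import *
from plan import plan
plan([])
for c in S:
  P=sel(c,.499,-.277,.06,.1,.19); h,b=np.histogram(P[:,2],np.arange(.1,.19,.003)); print(c,dict(zip(b.round(3),h)))
save("g1.png",cv2.resize(S["scene"]["color"][230:350,310:430],(600,600)))
```

```text
t 27.23 pos [ 0.499  -0.2734  0.1368] psi 99.48 F [-3.7  3.3 -6.9] M [0.53 1.15 0.01] open 0.0316 grip 30.0 q [-0.57  0.41  1.54  0.    1.19 -0.73]
top {np.float64(0.1): np.int64(4), np.float64(0.103): np.int64(6), np.float64(0.106): np.int64(5), np.float64(0.109): np.int64(5), np.float64(0.112): np.int64(7), np.float64(0.115): np.int64(27), np.float64(0.118): np.int64(41), np.float64(0.121): np.int64(13), np.float64(0.124): np.int64(6), np.float64(0.127): np.int64(13), np.float64(0.13): np.int64(8), np.float64(0.133): np.int64(2), np.float64(0.136): np.int64(2), np.float64(0.139): np.int64(0), np.float64(0.142): np.int64(2), np.float64(0.145): np.int64(2), np.float64(0.148): np.int64(2), np.float64(0.151): np.int64(1), np.float64(0.154): np.int64(3), np.float64(0.157): np.int64(1), np.float64(0.16): np.int64(1), np.float64(0.163): np.int64(1), np.float64(0.166): np.int64(2), np.float64(0.169): np.int64(1), np.float64(0.172): np.int64(0), np.float64(0.175): np.int64(0), np.float64(0.178): np.int64(0), np.float64(0.181): np.int64(0), np.float64(0.184): np.int64(0)}
scene {np.float64(0
[... 241 characters left out ...]
nt64(16), np.float64(0.124): np.int64(35), np.float64(0.127): np.int64(69), np.float64(0.13): np.int64(34), np.float64(0.133): np.int64(18), np.float64(0.136): np.int64(18), np.float64(0.139): np.int64(23), np.float64(0.142): np.int64(19), np.float64(0.145): np.int64(41), np.float64(0.148): np.int64(29), np.float64(0.151): np.int64(31), np.float64(0.154): np.int64(34), np.float64(0.157): np.int64(37), np.float64(0.16): np.int64(35), np.float64(0.163): np.int64(30), np.float64(0.166): np.int64(48), np.float64(0.169): np.int64(71), np.float64(0.172): np.int64(49), np.float64(0.175): np.int64(53), np.float64(0.178): np.int64(40), np.float64(0.181): np.int64(40), np.float64(0.184): np.int64(56)}
```

View pics/g1.png

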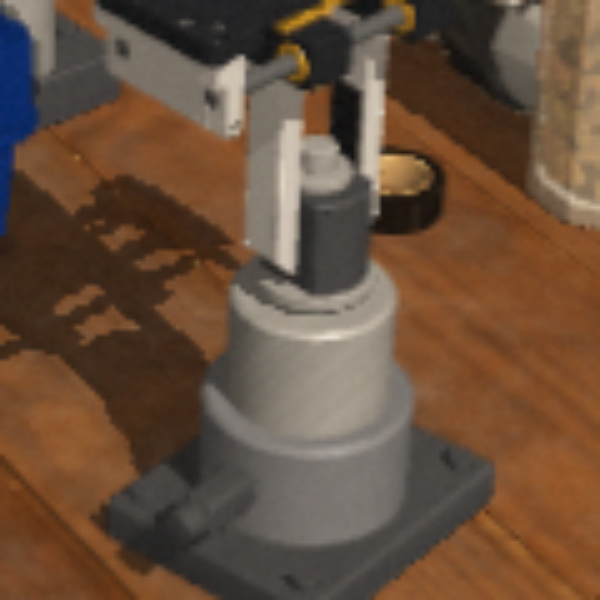

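The flange (310,285) sits just above the spindle face, so the tang is in the slot. Pushing home.

Emit:
{"fn": "move_arm", "kwargs": {
  "moves": [
    {"claw": 0,"travel": [0,0,0.04],"twist": 0},
    {"claw": 0,"travel": [0,0,0.02],"twist": 0},
    {"claw": 0,"travel": [0,0,0],"twist": 0}
  ]
}}

```text
t: 27.6
eef_pos: [0.4989, -0.274, 0.1336]
tool_rot: [-0.001, 0.646, 0.763, -0.0]
contact_force: [-5.3, -0.1, -5.7]
opening: 0.0319
grip_force: 30.0
```

Emit:
{"fn": "move_arm", "kwargs": {
  "moves": [
    {"claw": 0,"travel": [0,0,0.02],"twist": 0},
    {"claw": 0,"travel": [0,0,0],"twist": 0}
  ]
}}

```text
t: 27.85
eef_pos: [0.499, -0.2742, 0.1334]
tool_rot: [-0.0, 0.646, 0.763, -0.0]
contact_force: [-9.9, 0.9, 3.1]
opening: 0.0318
grip_force: 30.0
```

Emit:
{"fn": "move_arm", "kwargs": {
  "moves": [
    {"claw": 0,"travel": [0,0,0.03],"twist": 0},
    {"claw": 0,"travel": [0,0,0],"twist": 0}
  ]
}}

```text
t: 28.1
eef_pos: [0.4992, -0.2748, 0.133]
tool_rot: [0.001, 0.646, 0.763, -0.001]
contact_force: [-14.3, 0.4, 15.7]
opening: 0.0318
grip_force: 30.0
```

Emit:
{"fn": "move_arm", "kwargs": {
  "moves": [
    {"claw": 0,"travel": [0,0,-0.015],"twist": 0},
    {"claw": 0.6,"travel": [0,0,0],"twist": 0},
    {"claw": 0.8,"travel": [0,0,0],"twist": 0},
    {"claw": 1,"travel": [0,0,0],"twist": 0},
    {"claw": 1,"travel": [0,0,-0.1],"twist": 0},
    {"claw": 1,"travel": [0,0,-0.5],"twist": 0},
    {"claw": 1,"travel": [0,0,-0.9],"twist": 0},
    {"claw": 1,"travel": [0,0,-0.9],"twist": 0}
  ]
}}

```text
t: 29.1
eef_pos: [0.4994, -0.2738, 0.2781]
tool_rot: [0.0, 0.646, 0.763, 0.0]
contact_force: [0.9, -0.3, 0.4]
opening: 0.0936
grip_force: 0.0
```

Emit:
{"fn": "move_arm", "kwargs": {
  "moves": [
    {"claw": 1,"travel": [0.7,0,0],"twist": 0},
    {"claw": 1,"travel": [0.8,0,0],"twist": 0},
    {"claw": 1,"travel": [0.8,0,0],"twist": 0},
    {"claw": 1,"travel": [0.8,0,0],"twist": 0},
    {"claw": 1,"travel": [0,0,0],"twist": 0}
  ]
}}

```text
t: 29.72
eef_pos: [0.4686, -0.0883, 0.277]
tool_rot: [0.001, 0.645, 0.764, 0.0]
contact_force: [1.1, -0.8, 0.9]
opening: 0.0937
grip_force: 0.0
```

Run:
```python
from m import *
from plan import plan
plan([])
for c in S:
  F=sel(c,.499,-.277,.0235,.121,.135); H=sel(c,.499,-.277,.022,.155,.178); T=sel(c,.499,-.277,.02,.178,.2)
  N=sel(c,.499,-.277,.035,.112,.1225)
  print(c,"flange top",np.median(F[:,2]),len(F),"head",np.median(H[:,2]),"stub",np.median(T[:,2]) if len(T) else 0,"face",np.median(N[:,2]),rect(H))
save("h1.png",cv2.resize(S["scene"]["color"][180:380,180:430],(750,600)))
```

```text
t 29.82 pos [ 0.469  -0.0905  0.2766] psi 99.56 F [-0.6 -0.4  0.3] M [-0.09  0.04  0.03] open 0.094 grip 0.0 q [-0.27  0.09  1.61 -0.    1.44 -0.43]
top flange top 0.12508559591156831 84 head 0.1681102433696533 stub 0.18202433484385117 face 0.11845910816128224 ((500.1719970703125, -276.7489013671875), (31.910512924194336, 41.39956283569336), 10.69083023071289)
scene flange top 0.12812865594150147 125 head 0.16721370051657358 stub 0.1813775071661966 face 0.1183173889926335 ((497.32159423828125, -278.6285095214844), (34.7573127746582, 41.687477111816406), 17.112380981445312)
```

View pics/h1.png

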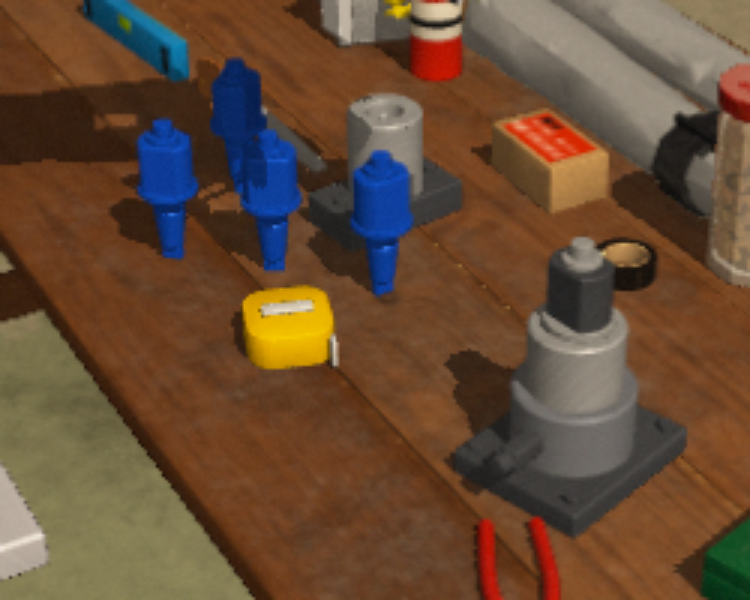

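The arbor sits on the spindle at (580,290) with the flange near the face; everything else looks undisturbed. Depth alone is only good to about 1 mm, so I'll press lightly on the stub with shut fingers to confirm it is fully home.

Emit:
{"fn": "move_arm", "kwargs": {
  "moves": [
    {"claw": 0,"travel": [-0.8,0,0],"twist": 0},
    {"claw": 0,"travel": [-0.8,0,0],"twist": 0},
    {"claw": 0,"travel": [-0.8,0,0],"twist": 0},
    {"claw": 0,"travel": [-0.75,0,0],"twist": 0},
    {"claw": 0,"travel": [0,0,0.4],"twist": 0},
    {"claw": 0,"travel": [0,0,0.4],"twist": 0},
    {"claw": 0,"travel": [0,0,0.3],"twist": 0},
    {"claw": 0,"travel": [0,0,0.2],"twist": 0}
  ]
}}

```text
t: 30.82
eef_pos: [0.4996, -0.278, 0.1971]
tool_rot: [-0.0, 0.647, 0.763, -0.0]
contact_force: [0.9, -0.6, 0.4]
opening: 0.0175
grip_force: 0.0
```

Emit:
{"fn": "move_arm", "kwargs": {
  "moves": [
    {"claw": 0,"travel": [0,0,0],"twist": 0},
    {"claw": 0,"travel": [0,0,0],"twist": 0}
  ]
}}

```text
t: 31.08
eef_pos: [0.5002, -0.2773, 0.1988]
tool_rot: [0.001, 0.646, 0.763, 0.0]
contact_force: [0.5, -0.6, 1.4]
opening: 0.0006
grip_force: 0.0
```

Emit:
{"fn": "move_arm", "kwargs": {
  "moves": [
    {"claw": 0,"travel": [0,0,0.2],"twist": 0},
    {"claw": 0,"travel": [0,0,0.03],"twist": 0},
    {"claw": 0,"travel": [0,0,0.02],"twist": 0},
    {"claw": 0,"travel": [0,0,0],"twist": 0}
  ]
}}

```text
t: 31.58
eef_pos: [0.5001, -0.2769, 0.1834]
tool_rot: [0.0, 0.646, 0.763, 0.0]
contact_force: [-1.5, 0.5, 2.3]
opening: 0.0003
grip_force: 1.3
```

Emit:
{"fn": "move_arm", "kwargs": {
  "moves": [
    {"claw": 0,"travel": [0,0,0.03],"twist": 0},
    {"claw": 0,"travel": [0,0,0],"twist": 0}
  ]
}}

```text
t: 31.82
eef_pos: [0.5004, -0.2771, 0.1833]
tool_rot: [0.001, 0.646, 0.763, 0.0]
contact_force: [-6.1, 3.3, 16.9]
opening: 0.0003
grip_force: 8.2
```

The stub top reads 183.3 mm under 17 N (183 mm expected), so it is fully home. Retreating and handing in.

Emit:
{"fn": "move_arm", "kwargs": {
  "moves": [
    {"claw": 0,"travel": [0,0,-0.5],"twist": 0},
    {"claw": 0,"travel": [0,0,-0.9],"twist": 0},
    {"claw": 0,"travel": [0.6,0,-0.3],"twist": 0},
    {"claw": 0,"travel": [0.6,0,0],"twist": 0},
    {"claw": 0,"travel": [0,0,0],"twist": 0},
    {"claw": 0,"travel": [0,0,0],"twist": 0}
  ]
}}

```text
t: 32.58
eef_pos: [0.4883, -0.2062, 0.2832]
tool_rot: [0.0, 0.646, 0.763, -0.0]
contact_force: [0.3, 0.7, -0.9]
opening: 0.0005
grip_force: 0.0
```

```bash
python3 -c "
from plant import ctrl
print(ctrl.finish_job())"
```

```text
the job is handed in; nothing more can be done
None
```

I handed the job in at about 33 s: the arbor is home in the spindle and released (stub top 183.3 mm, 183 expected), the drift lies flat on the bench, and I saw nothing else moved; the first drift insertion hit the sleeve base at about 25 N because of a shallow grip, and worked after a regrip.

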